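# Shut the draught cover and tare the carat balance

## Task

Tare the small balance with the empty steel cup on its pan, out of the draught: push the clear cover above the cup fully shut, then reach with shut fingertips into the oblong well on the balance's console, press the sunken tare key all the way down for a moment, and let it come back up. The cover must be shut before the key is pressed. Only touch, lift nothing: keep off the cup and the round on/off key, and leave the other things on the bench where they are.

Things in the scene. Friction and masses are not known exactly. Their poses are not given: they have to be found in the camera images.
- balance: grey bench balance, fixed, 168 deep (x) x 160 wide (y), origin under its centre; its -x is its front. Console 58 deep in front, top at z = 66 mm, with from +y to -y: round key, display, oblong key well. Behind it the clear-walled draught chamber, x = -22 to 82, y = -68 to 68, rim at z = 92. Shelf boards hang 0.30 and 0.60 m above the bench behind it, front edges at world x = 0.60 m
- cover (a joint): angle of the draught cover, a clear plate 104 long x 138 wide x 5 thick in a grey frame, hinged along the rear (+x) rim of the chamber; 0 = shut on the rim, grows as its front edge rises (rad); starts at 0.40 to 0.75. Its stiff hinge stays where left and yields to 1 to 2 N at 70 mm from the hinge; pressing straight down on its upper face swings it down
- cover_hinge (a point): middle of the cover's hinge line, at z = 92 mm above the bench, at x = 82, y = 0 in the balance's frame; the hinge line runs along the balance's y
- cover_edge (a point): middle of the cover's front (free) edge, on its upper face, 104 mm from the hinge; a 34 mm wide thumb tab stands out 8 mm farther
- tare_key (a joint): how far the tare key is pressed down, 0 = up, 0.004 m = fully down; a spring takes about 4 N to press it fully down and lifts it again when let go
- tare_key_top (a point): centre of the top of the tare key, a pale oblong key 30 (x) x 46 (y) mm that nearly fills its well; when up, its top lies 15 mm below the rim of the well
- well_mouth (a point): centre of the mouth of the key well, at its rim, 68 mm above the bench; the well is 34 mm (balance's x) by 50 mm (balance's y) with upright walls, 15 mm deep down to the key; its centre lies 33 mm in front of the chamber, whose rim stands 24 mm above the well's rim (29 mm with the cover shut)
- power_key (a joint): how far the round on/off key is pressed down, 0 = up, 0.003 m = fully down; sprung, to be left alone
- power_key_top (a point): centre of the top of the round on/off key, 16 mm across, standing 4 mm proud of the console, at its +y end, 104 mm from the well's centre
- cup: small footed steel cup, 65 across x 49 high, loose, empty, standing upright on the pan (88 across) in the draught chamber; origin at the centre of its underside
- flux_jar: loose round white jar with a lid, 46 across x 41 high, on the bench's right arm; origin at the centre of its underside
- wax_block: loose green wax block 32x61x18 lying close beside the balance, on its +y side; origin at the centre of its underside
- tweezers: loose steel tweezers 135x16x8 lying beyond the wax block on the balance's +y side; origin at the centre of the underside
- bench_block: loose steel-topped bench block 82x82x34; origin at the centre of its underside
- cutters_b: loose black cutters 133x69x12 lying on the bench; origin at the centre of the underside
- pan_centre (a point): centre of the top of the weighing pan, 36 mm above the bench
There are look-alikes about, which are no part of the job. Leave any orange look-alike of the cup alone.

How it is judged:
By the outcome, as a careful person would: the job done as asked, in the order asked, and still so for the second after the job is handed in, with the robot touching nothing.
It also fails if it takes over 48 s, if anything falls off the work surface, if the arm or the gripper's body presses on something with over 40 N, if the wrist force passes 120 N, or if a joint passes its speed limit or range.

## Robot

A 6-joint arm with a two-finger parallel gripper is mounted at the origin on a cart in front of the work surface, level with it; the furniture and walls round the work are solid. World frame = base frame: x ahead of the robot, y to its left, z up, the work surface at z = 0. Lengths are in m, angles in rad, forces in N, time in s.
With the tool pointing down it reaches from about 0.25 to 0.775 m from the base axis. Payload 4 kg.
Tool frame: the origin (TCP) lies midway between the tips of the shut fingers; the grasp point (between the pads) lies 19 mm behind it (robot.tcp_to_grasp is the distance from the TCP to the grasp point, in m); z points along the fingers, y is the line along which they close (so a half turn about z gives the same grasp; the last joint's range is limited). The gripper opens to 94 mm and grips with 3 to 60 N. Pads are 16 mm wide; open, the fingers measure 119 mm over their backs; the gripper's body (75 mm by 177 mm) begins 78 mm behind the grasp point.
Start: joints at [1.205, 0.087, 1.371, -0, 1.684, -0.103], TCP at [0.143, 0.531, 0.206] pointing down, gripper open.
Joint ranges: [-3.1, 3.1], [-0.76, 2.03], [0.27, 2.55], [-1.08, 4.22], [0.17, 2.65], [-2.57, 2.57]. Speed limits (rad/s): [2.79, 2.79, 3.14, 3.14, 3.14, 3.14].

## Interface

Orientations are given as [roll, pitch, yaw] about the fixed x, y, z axes, in that order (R = Rz(yaw) Ry(pitch) Rx(roll)).
In Python, from bench import robot, viewer gives the robot as it stands. The module is installed in compiled form; this text tells all that it offers.
- The arm moves only by the shell command python3 -m handwheel 'ROWS' [OPENING]. ROWS is JSON, a list of rows, each a list of 6 numbers: the shift along the tool's x, y, z in units of 0.2 m (1.0 is 0.2 m), then the turn, a rotation vector about the tool's x, y, z in units of 30 degrees (1.0 is 30 degrees). In form: [[x, y, z, wx, wy, wz], ...]. A call has 1 to 10 rows; each row is the pose to reach, as a shift and turn from the pose commanded when the call began, along the tool's axes at that moment; what a row does not reach only later rows make up. A row lasts 1/12 s, in which the tool goes at most 41.7 mm and 7.16 degrees, less where a joint would pass 70% of its speed; a pose out of reach is approached as far as the arm can. A call with a number of a shift or a turn outside -1 to 1 is refused whole. A call with a gripper value outside its range is refused whole. OPENING is the gripper's target within -1 to 1 (shut at 1, half-way at 0, fully open at -1), set as the call begins (- or left out, the last holds). The fingers move at their own pace and stop on an object; the grip force is fixed at half the most. Time passes only in rows, so rows that repeat a pose let the fingers close. It gives the time, the measured TCP pose, the force, the opening and the grip force at its end, in the units of the state.
- robot.get_obs(): the state, without advancing time (a new reading comes with each control period).
- viewer.snapshot(name): name is "scene" or "top" or "wrist"; returns the picture (384x512x3 uint8, red, green, blue); there is no depth.
- viewer.calibration(name): a dict with "fx", "fy", "cx", "cy" (pixels), "k1" (the pictures are not rectified: a ray, as slopes to the right and down, at radius r is drawn at 1 + k1 r^2 times it, then the intrinsics apply), "R" (3x3) and "t" (3): a world point X has camera coordinates R X + t. Camera axes: x right, y down, z forward; pixel columns grow to the right and rows downward; lengths in m; the calibration is good to about 2 mm. A picture is of the moment at which its call begins: read the wrist's pose just before it. calibration takes no time and is no camera call; for the wrist camera it gives the pose at the moment of the call.
- robot.close_job(): hands the job in; it is judged then, once.
The state is a dict: "time": time; "joint_positions": joint angles; "qvel": joint speeds; "joint_torque": joint torques, N m; "tool_pos": TCP position; "ee_rot": TCP orientation; "wrist_force": force on the tool from outside, world axes, zero at the start; "wrist_torque": the same for the moment, N m; "width": finger opening in m; "finger_force": force on a finger pad.
Only numpy, scipy, OpenCV 4.12 (cv2) and the standard library are available. Lean on these libraries where they do the work, as an engineer would, in place of code of your own. Each camera call takes 0.05 s, during which the arm holds its last target. There are 200 camera calls.

## Working session

There is one attempt and no reset: what is moved stays moved. The work goes in short steps, Python scripts to look and compute and a shell command to move; the robot and the scene stay as the last step left them, time stands still between calls to the robot, and variables do not carry over. Pictures are saved under pics/ and viewed, at most 10 in all, crops included, and the job is handed in when it is done.

```bash
mkdir -p pics
cat > h.py <<'E'
import numpy as np, cv2
from bench import robot, viewer
def ray(c,u,v):
    K=np.array([[c['fx'],0,c['cx']],[0,c['fy'],c['cy']],[0,0,1.]])
    x,y=(u-c['cx'])/c['fx'],(v-c['cy'])/c['fy']
    a,b=x,y
    for _ in range(30):
        s=1+c['k1']*(a*a+b*b); a,b=x/s,y/s
    R=np.array(c['R']);t=np.array(c['t'])
    d=R.T@np.array([a,b,1]); return -R.T@t,d/np.linalg.norm(d)
def onz(c,u,v,z):
    o,d=ray(c,u,v); return o+d*(z-o[2])/d[2]
def proj(c,X):
    p=np.array(c['R'])@np.array(X)+np.array(c['t']); a,b=p[0]/p[2],p[1]/p[2]
    s=1+c['k1']*(a*a+b*b); return c['fx']*a*s+c['cx'],c['fy']*b*s+c['cy']
def tri(c1,p1,c2,p2):
    o1,d1=ray(c1,*p1);o2,d2=ray(c2,*p2)
    s=np.linalg.lstsq(np.c_[d1,-d2],o2-o1,rcond=None)[0]
    a,b=o1+s[0]*d1,o2+s[1]*d2
    return (a+b)/2,np.linalg.norm(a-b)
E
python3 - <<'E'
from h import *
o=robot.get_obs(); print(o['time'],o['tool_pos'],o['ee_rot'],o['width'])
for n in ('scene','top'):
    im=viewer.snapshot(n)[:,:,::-1]; cv2.imwrite(f'pics/{n}0.png',im)
    cv2.imwrite(f'pics/{n}0v.png',cv2.resize(im,(800,600),interpolation=cv2.INTER_CUBIC))
    c=viewer.calibration(n); print(n,c['fx'],c['k1'],-np.array(c['R']).T@c['t'])
E
```

```text
0.0 [0.1426845  0.53061141 0.20432861] [-3.13946365e+00 -2.20629582e-04  2.87877033e+00] 0.09424324785332527
scene 394.3075260611463 0.00764912005074787 [-0.43272491 -0.61192407  0.63703167]
top 401.53362709751804 -0.04169208694533684 [0.26787872 0.03946003 1.15914092]
```

View pics/scene0v.png

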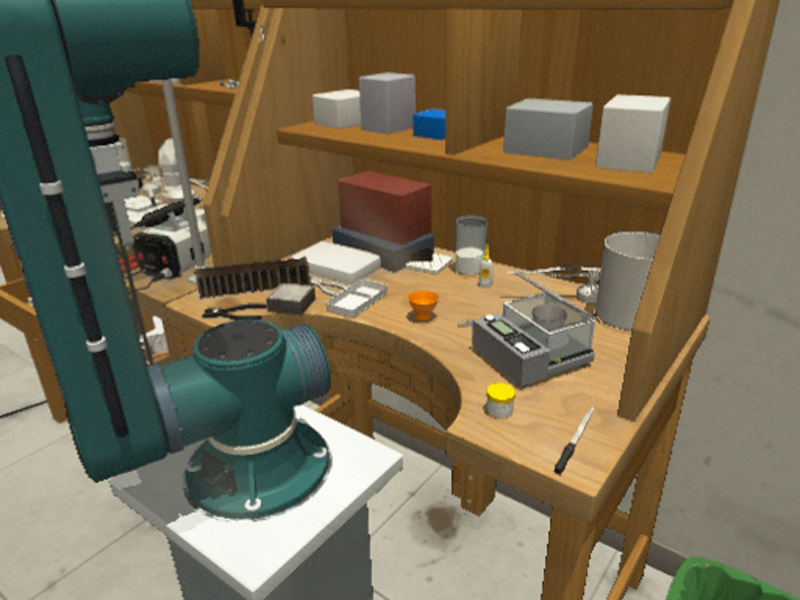

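View pics/top0v.png

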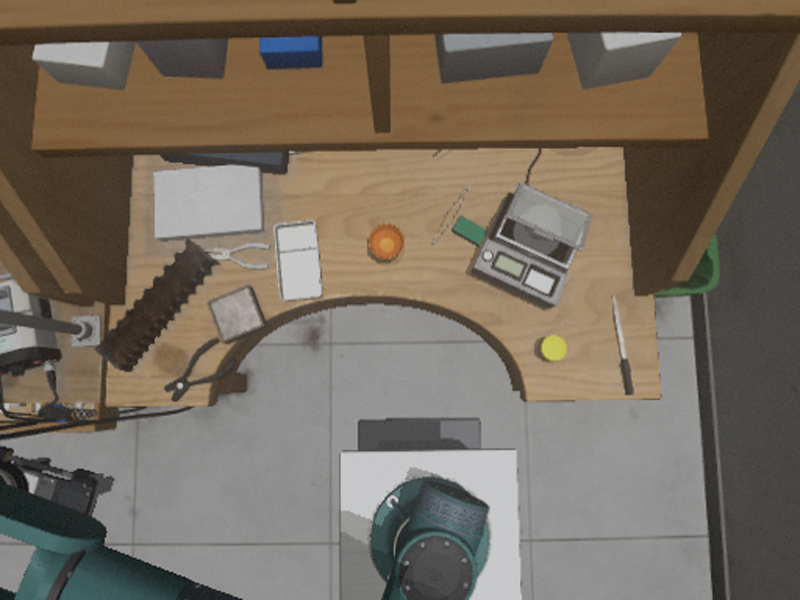

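The balance is at about (530,245) in the top view and (530,340) in the scene view, both at 800x600. The cover is half open with its hinge at the rear, and the pale tare key is at about (541,279) in the top view. I'll zoom in on both.

Run:
```python
import cv2
a=cv2.imread('pics/top0.png')[110:200,292:392]; b=cv2.imread('pics/scene0.png')[170:250,292:392]
cv2.imwrite('pics/topc.png',cv2.resize(a,(800,720)[0:2],interpolation=cv2.INTER_CUBIC)[:600]); cv2.imwrite('pics/scc.png',cv2.resize(b,(750,600),interpolation=cv2.INTER_CUBIC))
```

```text
(no output)
```

View pics/topc.png

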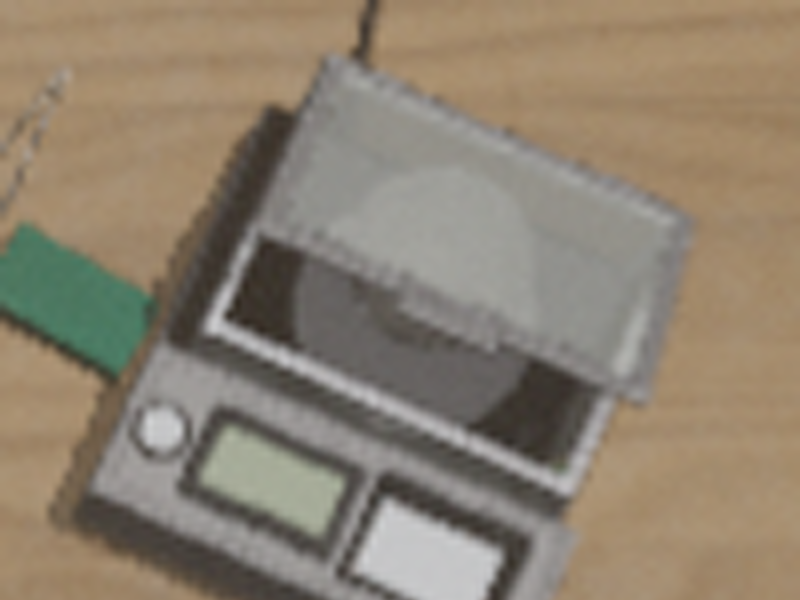

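View pics/scc.png

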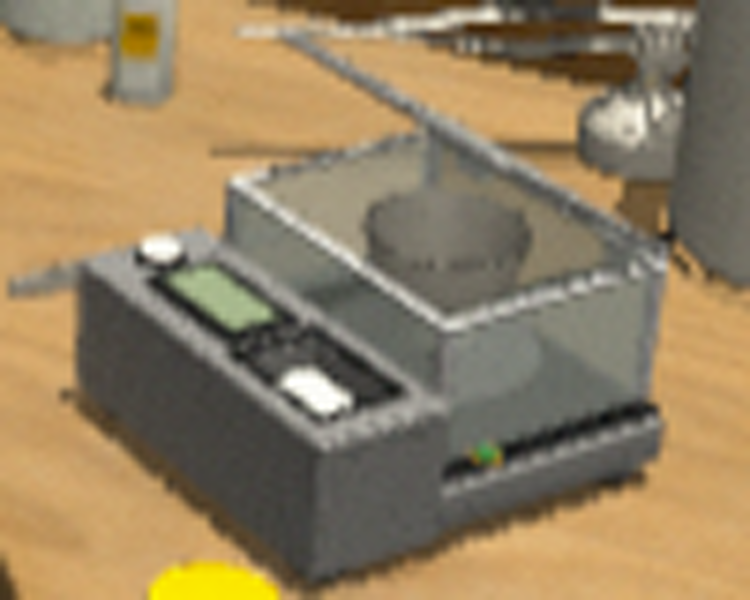

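Top crop (8x): the chamber's front rim corners are at (207,330) and (572,495), the power key at (160,430), the pale key at about (430,552), the hinge ends at (330,58) and (692,215), and the free edge middle at about (452,312). The scene crop (7.5x) shows the same rim corners at (232,185) and (450,325), and the cover's free corner up at (290,38).

```bash
cat > m.py <<'E'
from h import *
T=viewer.calibration('top');S=viewer.calibration('scene')
t=lambda x,y:(292+x/8-.5,110+y/8-.5)
s=lambda x,y:(292+x/7.5-.5,170+y/7.5-.5)
A=onz(T,*t(207,330),.092);B=onz(T,*t(572,495),.092)
print('rim',A,B,np.linalg.norm(A-B)*1e3)
print('tri rim',tri(T,t(207,330),S,s(232,185)),tri(T,t(572,495),S,s(450,325)))
P=onz(T,*t(160,430),.07);K=onz(T,*t(430,552),.053);print('pow',P,'key',K,np.linalg.norm((P-K)[:2]))
h=[onz(T,*t(330,58),.095),onz(T,*t(692,215),.095)];print('hinge',h,np.linalg.norm(h[0]-h[1]))
ey=(A-B);ey/=np.linalg.norm(ey);ex=np.array([ey[1],-ey[0],0]);M=(A+B)/2
print('yaw',np.degrees(np.arctan2(ex[1],ex[0])))
O=M+.022*ex;O[2]=0
print('O',O,'hinge mid',O+.082*ex,'vs',(h[0]+h[1])/2)
print('key pred',O+ex*-.055+ey*-.052, 'frame of key/pow',[( (q-O)@ex,(q-O)@ey) for q in (K,P)])
# cover angle: free-edge middle seen from top
H=O+.082*ex+[0,0,.092]
for th in np.arange(.35,.8,.05):
    E=H-ex*.104*np.cos(th)+np.array([0,0,.104*np.sin(th)]); u=proj(T,E); print(round(th,2),E.round(3),((u[0]-291.5)*8,(u[1]-109.5)*8))
    E=E+ey*.069;u=proj(S,E);print('   sc left corner',((u[0]-291.5)*7.5,(u[1]-169.5)*7.5))
E
python3 m.py
```

```text
rim [ 0.52208916 -0.1241756   0.092     ] [ 0.4632216  -0.24573774  0.092     ] 135.0656954805162
tri rim (array([ 0.52213268, -0.1240299 ,  0.09080316]), np.float64(0.0007898097217949288)) (array([ 0.46290346, -0.24527687,  0.09396629]), np.float64(0.000146449684299861))
pow [ 0.49211402 -0.10995491  0.07      ] key [ 0.45081951 -0.2052477   0.053     ] 0.10385543903074944
hinge [array([ 0.61687184, -0.16980835,  0.095     ]), array([ 0.55950784, -0.2916054 ,  0.095     ])] 0.13462966801803858
yaw -25.839002791593234
O [ 0.51245587 -0.19454523  0.        ] hinge mid [ 0.5862577  -0.23028443  0.        ] vs [ 0.58818984 -0.23070687  0.095     ]
key pred [ 0.44029076 -0.21737498  0.        ] frame of key/pow [(np.float64(-0.050809496960731435), np.float64(-0.03649628753354294)), (np.float64(-0.0551762917966779), np.float64(0.06726730588500858))]
0.35 [ 0.498 -0.188  0.128] (np.float64(418.223668127358), np.float64(372.4850123334961))
   sc left corner (np.float64(249.37751304404145), np.float64(97.35082623061963))
0.4 [ 0.5   -0.189  0.132] (np.float64(423.58911331736863), np.float64(
[... 610 characters left out ...]
46734))
0.6 [ 0.509 -0.193  0.151] (np.float64(447.5799146955669), np.float64(324.05669894131734))
   sc left corner (np.float64(277.4802246097113), np.float64(38.313331230019116))
0.65 [ 0.512 -0.194  0.155] (np.float64(454.13482158086754), np.float64(312.5876061056731))
   sc left corner (np.float64(284.45789466974145), np.float64(27.00831286246725))
0.7 [ 0.515 -0.196  0.159] (np.float64(460.8785789694616), np.float64(300.58538198514293))
   sc left corner (np.float64(291.8461961840866), np.float64(15.94916480685633))
0.75 [ 0.518 -0.197  0.163] (np.float64(467.79227993961103), np.float64(288.08147729758684))
   sc left corner (np.float64(299.6243071539284), np.float64(5.168284650102706))
```

```bash
P='[[-0.9,-0.98,-0.1,0,0,0],[-0.9,-0.98,-0.1,0,0,0],[-0.9,-0.98,-0.1,0,0,0],[-0.9,-0.98,-0.1,0,0,0],[-0.9,-0.98,-0.1,0,0,0],[-0.9,-0.98,-0.1,0,0,0],[-0.9,-0.98,-0.1,0,0,0]]'; unset P
python3 -m handwheel '[[-0.9,-0.98,-0.1,0,0,0],[-0.9,-0.98,-0.1,0,0,0],[-0.9,-0.98,-0.1,0,0,0],[-0.9,-0.98,-0.1,0,0,0],[-0.9,-0.98,-0.1,0,0,0],[-0.9,-0.98,-0.1,0,0,0],[-0.9,-0.98,-0.1,0,0,0]]' 1
python3 -m handwheel '[[-0.9,-0.98,0,0,0,-0.5],[-0.9,-0.98,0,0,0,-0.5],[-0.9,-0.98,0,0,0,-0.5],[-0.9,-0.98,0,0,0,-0.5],[-0.9,-0.98,0,0,0,-0.5],[-0.9,-0.98,0,0,0,-0.5],[-0.9,-0.98,0,0,0,-0.5]]'
```

```text
time: 0.68
tool_pos: [0.267, 0.2916, 0.2257]
ee_rot: [-3.141, 0.002, 2.875]
wrist_force: [-0.3, 1.5, -0.3]
width: 0.051
finger_force: 0.0
time: 1.27
tool_pos: [0.3891, 0.0564, 0.2251]
ee_rot: [-3.141, -0.0, 3.139]
wrist_force: [0.4, 0.3, 0.2]
width: 0.0042
finger_force: 0.0
```

```bash
python3 -m handwheel '[[-0.1,-1,-0.2,0,0,0],[-0.1,-1,-0.2,0,0,0],[-0.1,-1,-0.2,0,0,0],[-0.1,-1,-0.2,0,0,0],[-0.1,-1,-0.2,0,0,0],[-0.1,-1,-0.2,0,0,0],[-0.1,-1,-0.2,0,0,0]]'
python3 - <<'E'
from h import *
import pickle
c=viewer.calibration('wrist'); im=viewer.snapshot('wrist')[:,:,::-1]
pickle.dump(c,open('w1.pkl','wb')); cv2.imwrite('pics/w1.png',im); cv2.imwrite('pics/w1v.png',cv2.resize(im,(800,600),interpolation=cv2.INTER_CUBIC))
print(robot.get_obs()['tool_pos'],-np.array(c['R']).T@c['t'])
E
```

```text
time: 1.85
tool_pos: [0.4082, -0.1425, 0.265]
ee_rot: [3.141, -0.001, 3.136]
wrist_force: [-0.2, 0.2, -0.9]
width: 0.0001
finger_force: 0.0
[ 0.40818396 -0.14107635  0.26482284] [ 0.33127671 -0.14256086  0.44495748]
```

View pics/w1v.png

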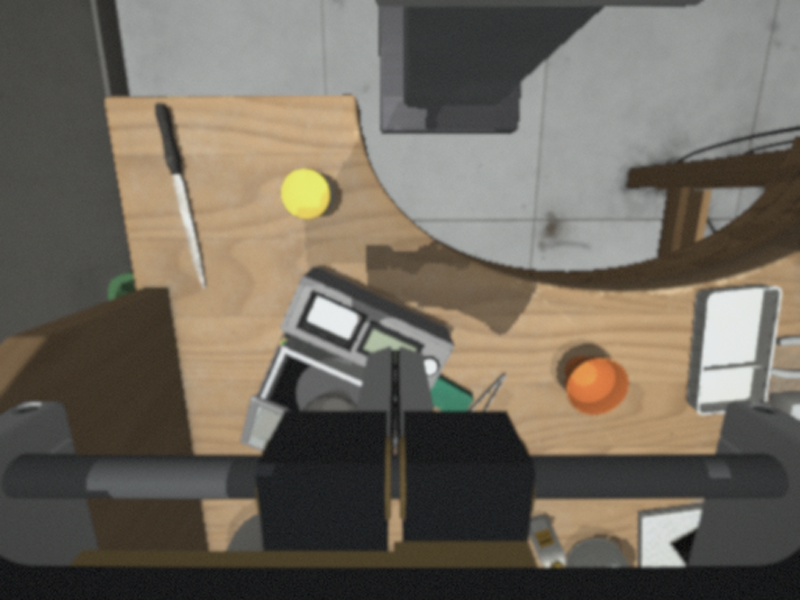

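The wrist view (800x600) shows the tare key at about (332,317), the round key at about (431,367), and the cover's corner at (255,445).

Run:
```python
from h import *
import pickle
c=pickle.load(open('w1.pkl','rb')); im=cv2.imread('pics/w1.png')
g=im.min(axis=2); m=(g>175).astype(np.uint8)
n,l,s,ce=cv2.connectedComponentsWithStats(m[170:250,170:300])
for i in range(1,n):
    if s[i,4]>30:
        u,v=ce[i]+[170,170]; K=onz(c,u,v,.053); print(s[i],u,v,K, onz(c,u,v,.068))
        cs=cv2.findContours((l==i).astype(np.uint8),0,1)[0][0]; r=cv2.minAreaRect(cs); b=cv2.boxPoints(r)+[170,170]
        W=[onz(c,*p,.053)[:2] for p in b]; print(r,np.round(W,4),[np.linalg.norm(W[k]-W[k-1]).round(4) for k in range(4)])
T=viewer.calibration('top'); im=cv2.imread('pics/top0.png'); m=(im.min(axis=2)>175).astype(np.uint8)[165:195,325:365]
n,l,s,ce=cv2.connectedComponentsWithStats(m)
for i in range(1,n):
    if s[i,4]>20: u,v=ce[i]+[325,165]; print('top',s[i],onz(T,u,v,.053))
ang=np.radians(-25.84)
```

```text
[ 27  20  32  27 494] 212.75303643724698 202.9655870445344 [ 0.44597698 -0.2043499   0.053     ] [ 0.44158747 -0.20198527  0.068     ]
((42.7941780090332, 32.95737838745117), (29.500659942626953, 16.870548248291016), 24.227745056152344) [[ 0.4485 -0.2306]
 [ 0.4241 -0.2185]
 [ 0.4435 -0.1781]
 [ 0.4685 -0.1896]] [np.float64(0.0456), np.float64(0.0272), np.float64(0.0448), np.float64(0.0275)]
[  0  52  61  28 218] 196.61009174311926 234.76146788990826 [ 0.49873936 -0.23247637  0.053     ] [ 0.49233066 -0.22903535  0.068     ]
((29.380220413208008, 64.31117248535156), (26.457345962524414, 60.17649841308594), 87.08915710449219) [[ 0.4779 -0.2754]
 [ 0.4733 -0.1804]
 [ 0.5185 -0.1795]
 [ 0.5235 -0.2772]] [np.float64(0.0456), np.float64(0.0951), np.float64(0.0453), np.float64(0.0978)]
[102  60   7  10  56] 274.9821428571429 234.28571428571428 [ 0.49852738 -0.10735993  0.053     ] [ 0.49212678 -0.10870705  0.068     ]
((105.0, 64.5), (9.0, 6.0), 90.0) [[ 0.4912 -0.1122]
 [ 0.4912 -0.1027]
 [ 0.5067 -0.1024]
 [ 0.5066 -0.112 ]] [np.float64(0.0155), np.float64(0.0095), np.float64(0.0155), np.float64(0.0096)]
top [ 12   8  17  14 137] [ 0.44703237 -0.20467492  0.053     ]
```

```bash
python3 -m handwheel '[[-0.56,-0.28,0,0,0,0],[-0.56,-0.28,0,0,0,0],[-0.56,-0.28,0,0,0,0],[-0.56,-0.28,0,0,0,0],[-0.56,-0.28,0.2,0,0,0],[-0.56,-0.28,0.4,0,0,0],[-0.56,-0.28,0.4,0,0,0],[-0.56,-0.28,0.4,0,0,0]]'
python3 - <<'E'
from h import *
im=viewer.snapshot('scene')[:,:,::-1]; cv2.imwrite('pics/s2v.png',cv2.resize(im[140:250,280:400],(800,600)[0:2],interpolation=cv2.INTER_CUBIC))
E
```

```text
time: 2.57
tool_pos: [0.5181, -0.1941, 0.1819]
ee_rot: [3.137, -0.008, -3.14]
wrist_force: [-0.3, -0.9, 0.6]
width: 0.0003
finger_force: 0.0
```

View pics/s2v.png

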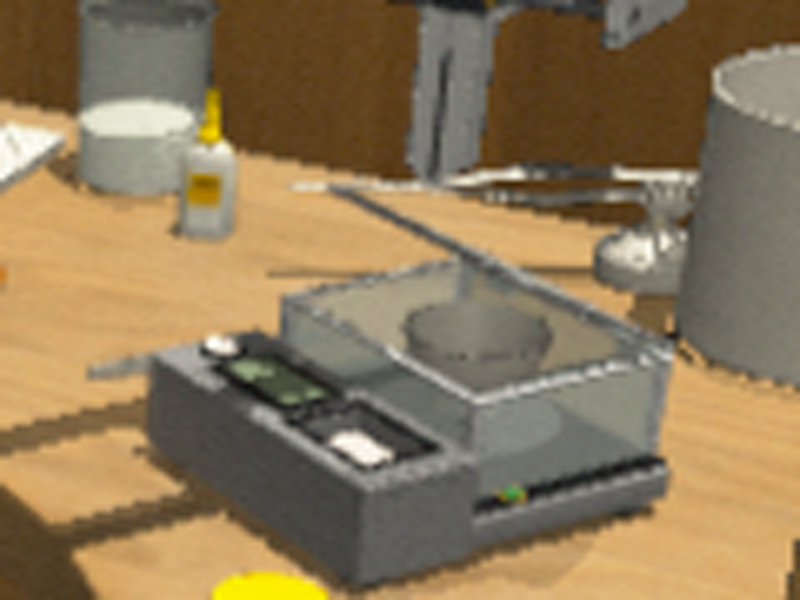

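The fingertips are at crop (435,175), just above the cover and behind its free edge. Next I'll press down in stages.

```bash
python3 -m handwheel '[[-0.03,-0.01,0.06,0,0,0],[-0.03,-0.01,0.12,0,0,0],[-0.03,-0.01,0.18,0,0,0],[-0.03,-0.01,0.22,0,0,0],[-0.03,-0.01,0.26,0,0,0],[-0.03,-0.01,0.3,0,0,0],[-0.03,-0.01,0.34,0,0,0],[-0.03,-0.01,0.36,0,0,0]]'
python3 -m handwheel '[[0,0,0.02,0,0,0],[0,0,0.03,0,0,0],[0,0,0.04,0,0,0],[0,0,0.04,0,0,0]]'
```

```text
time: 3.28
tool_pos: [0.5258, -0.1989, 0.112]
ee_rot: [3.141, -0.002, 3.14]
wrist_force: [-0.4, 0.1, 0.4]
width: 0.0006
finger_force: 0.3
time: 3.62
tool_pos: [0.5265, -0.1991, 0.1052]
ee_rot: [3.141, 0.0, 3.141]
wrist_force: [0.0, -0.4, -0.0]
width: 0.0004
finger_force: 0.0
```

```bash
python3 -m handwheel '[[0,0,0.02,0,0,0],[0,0,0.03,0,0,0],[0,0,0.035,0,0,0],[0,0,0.04,0,0,0],[0,0,0.04,0,0,0]]'
python3 - <<'E'
from h import *
im=viewer.snapshot('scene')[:,:,::-1]; cv2.imwrite('pics/s3v.png',cv2.resize(im[140:250,280:400],(800,600)[0:2],interpolation=cv2.INTER_CUBIC))
print(robot.get_obs()['wrist_force'],robot.get_obs()['tool_pos'])
E
```

```text
time: 4.03
tool_pos: [0.5265, -0.1991, 0.0974]
ee_rot: [3.142, 0.0, 3.141]
wrist_force: [0.2, -0.1, 0.0]
width: 0.0002
finger_force: 0.0
[ 0.82840642  0.60122297 -0.12206497] [ 0.5264094  -0.19903168  0.09738171]
```

View pics/s3v.png

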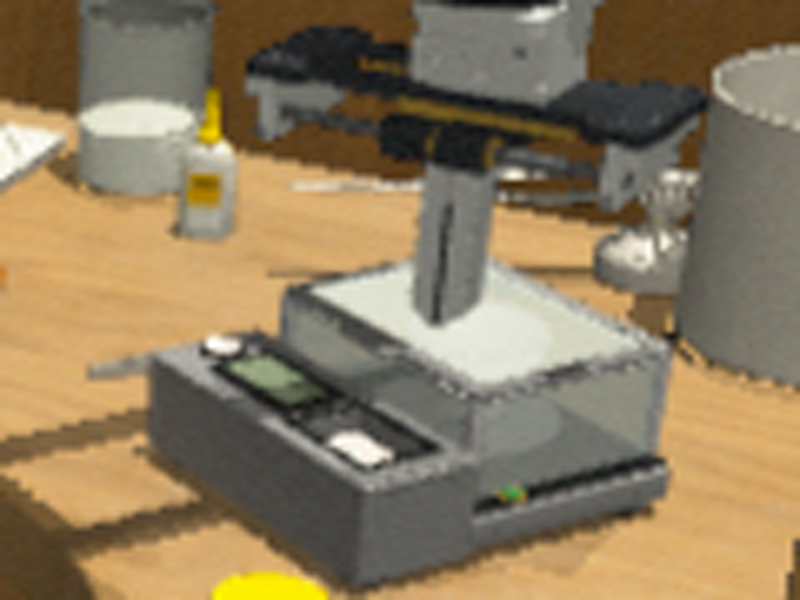

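The cover lies on the rim with the fingertips on it at (440,320). I'll press a little more until the force rises, so it's certainly fully shut.

```bash
python3 -m handwheel '[[0,0,0.005,0,0,0],[0,0,0.01,0,0,0],[0,0,0.01,0,0,0]]'
python3 -m handwheel '[[0,0,0.005,0,0,0],[0,0,0.01,0,0,0],[0,0,0.01,0,0,0]]'
```

```text
time: 4.33
tool_pos: [0.5265, -0.1991, 0.0972]
ee_rot: [-3.141, 0.001, 3.141]
wrist_force: [-3.1, 1.7, 6.5]
width: 0.0006
finger_force: 3.3
time: 4.58
tool_pos: [0.5266, -0.1991, 0.0971]
ee_rot: [-3.141, 0.001, 3.141]
wrist_force: [-5.1, 2.3, 12.6]
width: 0.0003
finger_force: 6.6
```

Force rises steeply at z = 0.097 m, which is the shut height, so the cover is shut. Now I'll lift, go to the well and turn to the balance's yaw.

```bash
python3 -m handwheel '[[0,0,-0.1,0,0,0],[0,0,-0.2,0,0,0],[0.1,0,-0.2,0,0,0.2],[0.2,-0.01,-0.2,0,0,0.4],[0.3,-0.02,-0.2,0,0,0.6],[0.4,-0.025,-0.2,0,0,0.86],[0.4,-0.025,-0.2,0,0,0.86],[0.4,-0.025,-0.2,0,0,0.86],[0.4,-0.025,-0.2,0,0,0.86]]'
python3 - <<'E'
from h import *
o=robot.get_obs();print(o['tool_pos'],o['ee_rot'])
c=viewer.calibration('wrist'); im=viewer.snapshot('wrist')[:,:,::-1]
top=viewer.snapshot('top')[:,:,::-1]
sc=viewer.snapshot('scene')[:,:,::-1]
a=cv2.resize(im[120:384,100:400],(400,352)); b=cv2.resize(sc[140:250,280:400],(400,367))
a=cv2.copyMakeBorder(a,0,15,0,0,0); cv2.imwrite('pics/c4.png',np.hstack([a,b]))
print('well mouth, tip target in wrist crop:',[((p[0]-100)*4/3,(p[1]-120)*4/3) for p in (proj(c,[.4465,-.204,.068]),proj(c,o['tool_pos']))])
E
```

```text
time: 5.33
tool_pos: [0.4471, -0.2041, 0.1336]
ee_rot: [3.141, 0.001, 2.692]
wrist_force: [-0.7, -0.3, 0.4]
width: 0.0005
finger_force: 0.0
[ 0.44711669 -0.20407236  0.13364335] [3.14122437e+00 1.07030321e-03 2.69222076e+00]
well mouth, tip target in wrist crop: [(np.float64(204.29363597788083), np.float64(115.7480511710238)), (np.float64(204.91176892314766), np.float64(152.35179058108577))]
```

View pics/c4.png

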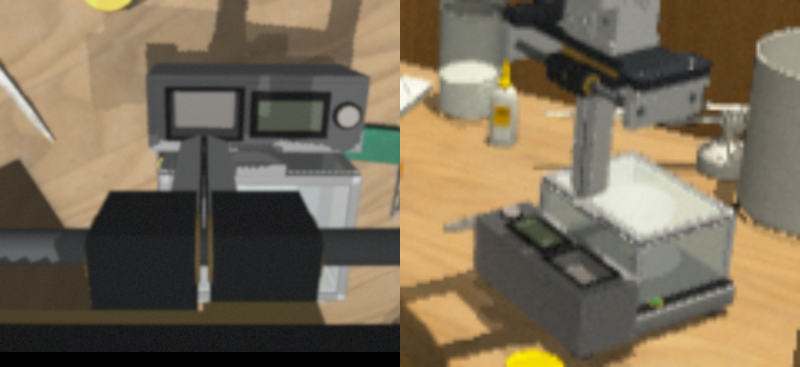

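The cover is shut, and the tips are lined up on the well (its centre in the wrist crop is (204,114), predicted (204,116)). Descending.

```bash
python3 -m handwheel '[[0.005,0,0.1,0,0,0],[0.005,0,0.2,0,0,0],[0.005,0,0.27,0,0,0],[0.005,0,0.32,0,0,0],[0.005,0,0.36,0,0,0],[0.005,0,0.38,0,0,0],[0.005,0,0.38,0,0,0]]'
python3 -m handwheel '[[0,0,0.01,0,0,0],[0,0,0.02,0,0,0],[0,0,0.03,0,0,0],[0,0,0.035,0,0,0],[0,0,0.035,0,0,0]]'
```

```text
time: 6.07
tool_pos: [0.4454, -0.2033, 0.0567]
ee_rot: [3.141, -0.001, 2.691]
wrist_force: [0.7, 0.5, 0.2]
width: 0.0005
finger_force: 0.0
time: 6.48
tool_pos: [0.4463, -0.204, 0.0512]
ee_rot: [-3.142, 0.002, 2.69]
wrist_force: [0.6, -0.1, 2.1]
width: 0.0004
finger_force: 1.2
```

```bash
python3 -m handwheel '[[0,0,0.01,0,0,0],[0,0,0.02,0,0,0],[0,0,0.025,0,0,0],[0,0,0.025,0,0,0],[0,0,0.025,0,0,0]]'
```

```text
time: 6.9
tool_pos: [0.4464, -0.204, 0.049]
ee_rot: [-3.141, 0.003, 2.69]
wrist_force: [-4.3, 3.4, 15.7]
width: 0.0004
finger_force: 7.9
```

The key has bottomed (z = 0.049 m, force 15.7 N, well over the spring's 4 N). I'll hold briefly, then withdraw straight up and clear.

```bash
python3 -m handwheel '[[0,0,0,0,0,0],[0,0,0,0,0,0],[0,0,0,0,0,0],[0,0,-0.05,0,0,0],[0,0,-0.15,0,0,0],[0,0,-0.35,0,0,0],[0,0,-0.55,0,0,0],[0,0,-0.75,0,0,0],[0,0,-0.75,0,0,0]]'
python3 -m handwheel '[[0.3,0.3,0,0,0,0],[0.6,0.6,0,0,0,0],[0.6,0.6,0,0,0,0],[0.6,0.6,0,0,0,0],[0.6,0.6,0,0,0,0],[0.6,0.6,0,0,0,0]]'
python3 - <<'E'
from h import *
t=viewer.snapshot('top')[:,:,::-1];s=viewer.snapshot('scene')[:,:,::-1]
cv2.imwrite('pics/end.png',np.hstack([cv2.resize(t[110:210,280:400],(400,333)),cv2.resize(s[150:250,280:400],(400,333))]))
E
```

```text
time: 7.65
tool_pos: [0.4489, -0.2056, 0.2047]
ee_rot: [-3.14, 0.016, 2.69]
wrist_force: [0.4, -0.6, 1.0]
width: -0.0002
finger_force: 0.0
time: 8.15
tool_pos: [0.3892, -0.0416, 0.1953]
ee_rot: [3.142, 0.001, 2.694]
wrist_force: [-0.6, -1.0, 0.6]
width: 0.0003
finger_force: 0.0
```

View pics/end.png

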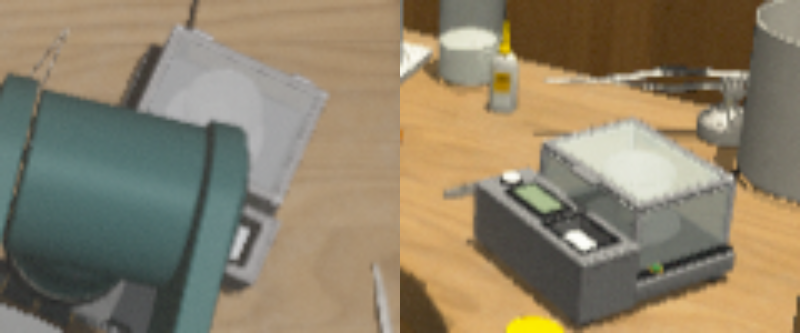

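The cover is shut (scene half, around (640,170)), the tare key is visible in its well at (580,240), and the arm is clear. Handing in.

```bash
python3 -c "
from bench import robot
print(robot.close_job())"
```

```text
the job is handed in; nothing more can be done
None
```

I pushed the cover fully shut, then pressed the tare key to its stop and let it go; the arm was clear and touching nothing when I handed the job in at about 8 s, and no verdict was returned.

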